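# Set a place for one by candlelight

## Task

Set the place mat for one diner, who sits at its edge with the blue double line. In the row of three rings behind the plate stand the tealight candle in the middle ring, the salt shaker in the ring to its left and the wooden pepper mill in the ring to its right; lay the fork lengthwise in the marked strip left of the plate and the teaspoon in the strip right of it, tines and bowl pointing away from the diner (left and right as the diner sees them). Centre each thing on its mark, keep the shakers upright throughout and leave the other things on the worktop where they are.

Things in the scene. Friction and masses are not known exactly. Their poses are not given: they have to be found in the camera images.
- placemat: Fixed cork mat 290x290x3 mm, yaw up to 0.2 rad. Origin: centre of underside; +x away from the diner (blue double line along the -x edge), +y diner's left. On it, in mm: fixed blue plate 130 wide, 16 high, centre (-30,0); flat printed rings, 64 wide, centres (105,75) left, (105,0) middle, (105,-75) right; printed strips 200 (along x) by 30, centres (-20,115) left, (-20,-115) right. Mat top: z 3 mm.
- candle_mid (a point): Tealight candle: grey metal cup with wax, upright cylinder 38 mm across, 15 mm high, 20 g. Point at its centre, 7.5 mm above its underside; z up. It is low: put down between the taller shakers it leaves little room for a gripper's body.
- salt_mid (a point): Salt shaker: clear body with light grey top, round, 44 mm across (34 mm from 74 mm height up), 90 mm high, 0.07 to 0.14 kg. Point on its axis half-way up, 45 mm above its underside; z up.
- pepper_mid (a point): Pepper mill: turned brown wood, round, 58 mm across at its base and 170 mm high, 0.13 to 0.25 kg; its round head, 49 mm across, spans heights 123 to 159 mm with a 12 mm metal knob above. Point on its axis half-way up, 85 mm above its underside; z up.
- fork_mid (a point): Fork, bright metal, 198 mm long, 27 mm wide at the tines, 40 g. It lies flat on its two ends with the handle arched up between: at the middle of its length it is a bar 8 mm wide whose top is 17 mm and underside about 13 mm above the surface. Point at the middle of its length, 15 mm above the surface; x along it towards the tines, z up. At the start x points away from the robot within 0.3 rad.
- fork_tines (a point): Point at the fork's tines, 90 mm from its middle, 6 mm above the surface; the same axes.
- spoon_mid (a point): Teaspoon, bright metal, 134 mm long, 27 mm wide at the bowl, 20 g. It lies flat on its two ends with the handle arched up between: at the middle of its length it is a bar 8 mm wide whose top is 12 mm and underside about 8 mm above the surface. Point at the middle of its length, 10 mm above the surface; x along it towards the bowl, z up. At the start x points away from the robot within 0.3 rad.
- spoon_bowl (a point): Point at the spoon's bowl, 55 mm from its middle, 6 mm above the surface; the same axes.
- cup: Bystander: small black-and-white checked cup standing upside down, 66 mm across, 53 mm high, loose, behind the mat. Origin at the centre of its underside. Not to be moved.
- jar: Bystander: spice jar with black cap and dark label, 41 mm across, 105 mm high, loose, behind the mat. Origin at the centre of its underside. Not to be moved. (Fixed and not listed: behind the right-hand part of the worktop a wooden drawer box, 217 mm high with a mug on top to 315 mm, from y = -0.27 to -0.55 m, its knobs reaching forward to x = 0.57 m.)
There are look-alikes about, which are no part of the job. Leave any red look-alike of the part that bears pepper_mid alone. Leave any yellow look-alike of the part that bears fork_mid alone.

How it is judged (in metres and radians):
At the end, for the whole second after the job is handed in: Candle, salt, pepper stand upright (0.15 rad) on the mat within 12 mm in x and y of the middle, left, right ring centre; fork and teaspoon lie flat in the left and right strip (12 mm across, 18 mm along, 0.17 rad), tines and bowl away from the diner; all released and at rest (x of candle_mid in the frame of placemat between 0.093 and 0.117 m and y of candle_mid in the frame of placemat between -0.012 and 0.012 m and z of candle_mid in the frame of placemat between 0.0025 and 0.0185 m and angle between each of candle_mid, salt_mid, pepper_mid's own z axis and vertical below 0.15 rad and x of salt_mid in the frame of placemat between 0.093 and 0.117 m and y of salt_mid in the frame of placemat between 0.063 and 0.087 m and z of salt_mid in the frame of placemat between 0.04 and 0.056 m and x of pepper_mid in the frame of placemat between 0.093 and 0.117 m and y of pepper_mid in the frame of placemat between -0.087 and -0.063 m and z of pepper_mid in the frame of placemat between 0.08 and 0.096 m and x of fork_mid in the frame of placemat between -0.038 and -0.002 m and y of fork_mid in the frame of placemat between 0.103 and 0.127 m and z of fork_mid in the frame of placemat between 0.012 and 0.024 m and angle between the x axis of each of fork_mid, spoon_mid and the x axis of placemat, either way round below 0.17 rad and angle between each of fork_mid, spoon_mid's own z axis and vertical below 0.2 rad and x of each of fork_tines, spoon_bowl in the frame of placemat above 0.01 m and x of spoon_mid in the frame of placemat between -0.038 and -0.002 m and y of spoon_mid in the frame of placemat between -0.127 and -0.103 m and z of spoon_mid in the frame of placemat between 0.007 and 0.019 m and linear speed of each of candle, salt, pepper, fork, spoon below 0.02 m/s); the robot touches nothing.
It fails at once if the salt shaker or pepper mill is tipped by more than 0.6 rad (angle between any of salt_mid, pepper_mid's own z axis and vertical above 0.6 rad).
It fails at once if the cup or the spice jar is moved by more than 20 mm (distance of any of cup, jar from where it was at the start of the episode above 0.02 m).
It also fails if it takes over 131 s, if anything falls off the work surface, if the arm or the gripper's body presses on something with over 40 N, if the wrist force passes 120 N, or if a joint passes its speed limit or range.

## Robot

A 7-joint arm with a two-finger parallel gripper is mounted at the origin on a cart in front of the work surface, level with it; the furniture and walls round the work are solid. World frame = base frame: x ahead of the robot, y to its left, z up, the work surface at z = 0. Lengths are in m, angles in degrees, forces in N, time in s.
With the tool pointing down it reaches from about 0.4 to 0.925 m from the base axis. Payload 4.1 kg.
Tool frame: the origin (TCP) lies midway between the tips of the shut fingers; the grasp point (between the pads) lies 19 mm behind it; x points along the fingers, y is the direction in which the jaws open and shut, and the axes are right-handed (so a half turn about x gives the same grasp; the last joint's range is limited). The gripper opens to 85 mm and grips with 20 to 120 N. Pads are 22 mm wide; open, the fingers measure 114 mm over their backs; the gripper's body (76 mm by 85 mm) begins 54 mm behind the grasp point. The pads swing forward as they close: fully open they stand 13 mm farther back than shut.
Start: joints at [61.536, 22.827, 2.584, 88.041, -1.071, 69.15, -2.905], TCP at [0.252, -0.599, 0.231] pointing down, gripper open.
Joint ranges: [-161.44, 161.44], [-28.35, 127.94], [-78.24, 83.42], [0, 140.83], [-78.03, 258.03], [13.02, 114.36], [-168.23, 168.23]. Speed limits (degrees/s): [147.25, 147.25, 180, 180, 180, 180, 180].

## Interface

Orientations are given as a 3x3 rotation matrix whose columns are the frame's x, y, z axes.
In Python, from plant import manip, capture, camera_info, find_in gives the robot as it stands.
- The arm moves only by the tool move_arm, never from a script. Its argument "steps" is a list that holds one entry, the list of rows, each a list of 7 numbers: the shift along the world's x, y, z in mm, then the turn, a rotation vector about the world's x, y, z in degrees, then the closure, from 0 (fully open) to 1 (shut). A call has 1 to 20 rows; each row shifts and turns the commanded pose from where the row before left it; what a row does not reach is not made up. A row lasts 1/10 s, in which the tool goes at most 50 mm and 8.59 degrees, less where a joint would pass 70% of its speed; a pose out of reach is approached as far as the arm can. A call with a gripper value outside its range is refused whole. The fingers move at their own pace and stop on an object; the grip force is fixed at half the most. Time passes only in rows, so rows that do not move let the fingers close. It gives the time, the measured TCP pose, the force and the opening at its end, in the units of the state.
- manip.sense(): the state, without advancing time (a new reading comes with each control period).
- capture(name): name is "side" or "top"; returns the picture (480x640x3 uint8, red, green, blue); there is no depth.
- camera_info(name): a dict with "fx", "fy", "cx", "cy" (pixels), "D" ([k1, k2, p1, p2, k3] as OpenCV has them; the pictures are not rectified), "eye" and "attitude" of the camera in the world. Camera axes: x right, y down, z forward; pixel columns grow to the right and rows downward; lengths in m; the calibration is good to about 2 mm. A picture is of the moment at which its call begins. camera_info takes no time and is no camera call.
- manip.sign_off(): hands the job in, once; it reports no verdict.
Trained networks look in the newest picture that a camera, given by its name, has taken for a name from the list of things; names that differ only in an ending like _2 or _b are one class to them, and where a whole thing is asked for, a point or a joint stands for the part that bears it (a point fixed in the world has none). Each returns a list of dicts, best first, with "conf" (0 to 1); they miss things now and then, are a little off and sometimes report something else, mostly with a low value. They report only what shows in the picture. A call takes as long as a camera call. They do not tell look-alikes from the thing itself.
- find_in(name, camera): "point" ([x, y, z] in m, in world coordinates, good to about 4 mm: the middle of the surface that is visible of it).
The state is a dict: "t": time; "qpos": joint angles; "dq": joint speeds; "joint_torque": joint torques, N m; "tcp_pos": TCP position; "eef_rot": TCP orientation; "force": force on the tool from outside, world axes, zero at the start; "ft_torque": the same for the moment, N m; "gripper_width": opening from 0.0 (shut) to 1.0 (fully open).
Only numpy, scipy, OpenCV 4.12 (cv2) and the standard library are available. Lean on these libraries where they do the work, as an engineer would, in place of code of your own. Each camera call takes 0.05 s, during which the arm holds its last target. There are 200 camera calls.

## Working session

There is one attempt and no reset: what is moved stays moved. The work goes in short steps, Python scripts to look and compute and a tool call to move; the robot and the scene stay as the last step left them, time stands still between calls to the robot, and variables do not carry over. Pictures are saved under pics/ and viewed, about 12 in all and at most 16, crops included, and the job is handed in when it is done.

Besides the shell and the picture viewer there is one more tool, called after ">>>" as name(argument=value, ...), one argument or row to a line, values as JSON. move_arm: Moves the arm, as the interface text tells. Its arguments: {"type":"object","properties":{"steps":{"type":"array","items":{"type":"array","items":{"type":"array","items":{"type":"number"}}}}},"required":["steps"]}

```bash
ls; mkdir -p pics; cat > h.py <<'E'
import numpy as np, cv2
from plant import manip, capture, camera_info, find_in
np.set_printoptions(precision=4,suppress=True)
def cam(n):
    c=camera_info(n); K=np.array([[c["fx"],0,c["cx"]],[0,c["fy"],c["cy"]],[0,0,1.]])
    return K,np.array(c["D"],float),np.array(c["eye"],float),np.array(c["attitude"],float)
def px2w(n,uv,z):
    K,D,e,R=cam(n); p=cv2.undistortPoints(np.array(uv,float).reshape(-1,1,2),K,D).reshape(-1,2)
    d=np.c_[p,np.ones(len(p))]@R.T
    return e+d*((z-e[2])/d[:,2])[:,None]
def w2px(n,P):
    K,D,e,R=cam(n); return cv2.projectPoints((np.array(P,float).reshape(-1,3)-e)@R,np.zeros(3),np.zeros(3),K,D)[0].reshape(-1,2)
def snap(n,f,crop=None,s=1):
    im=capture(n)
    o=im if crop is None else im[crop[1]:crop[3],crop[0]:crop[2]]
    cv2.imwrite('pics/'+f,cv2.resize(o[:,:,::-1],None,fx=s,fy=s,interpolation=cv2.INTER_CUBIC)); return im
E
python3 - <<'E'
from h import *
for n in("top","side"):
    print(n,camera_info(n)); im=snap(n,n+"0.png"); np.save(n+"0.npy",im)
    for t in("placemat","candle_mid","salt_mid","pepper_mid","fork_mid","fork_tines","spoon_mid","spoon_bowl","cup","jar"):
        for d in find_in(t,n)[:4]: print(n,t,np.array(d["point"]),round(d["conf"],2),w2px(n,d["point"])[0].round())
s=manip.sense(); print(s)
E
```

```text
pics
top {'fx': 502.9884293252981, 'fy': 502.9884293252981, 'cx': 308.6709273728302, 'cy': 238.70023519790624, 'D': array([-0.0937,  0.    ,  0.    ,  0.    ,  0.    ]), 'eye': array([0.4256, 0.1183, 1.439 ]), 'attitude': array([[ 0.0223, -0.9945,  0.1027],
       [-0.9978, -0.0286, -0.0601],
       [ 0.0627, -0.1012, -0.9929]])}
top placemat [0.5323 0.0717 0.0006] 0.77 [294. 253.]
top candle_mid [0.6162 0.3468 0.0097] 0.72 [199. 221.]
top salt_mid [0.4095 0.3372 0.0863] 0.7 [194. 294.]
top pepper_mid [ 0.5098 -0.4636  0.098 ] 0.94 [489. 263.]
top pepper_mid [ 0.4275 -0.2252  0.1415] 0.77 [409. 292.]
top fork_mid [0.5263 0.5724 0.0033] 0.6 [118. 250.]
top fork_mid [0.4679 0.4144 0.004 ] 0.56 [173. 272.]
top fork_tines [0.5258 0.5753 0.0042] 0.52 [117. 250.]
top fork_tines [0.4654 0.417  0.0051] 0.51 [172. 273.]
top spoon_mid [ 0.4357 -0.3663  0.0056] 0.53 [444. 290.]
top spoon_bowl [ 0.4416 -0.3677  0.0095] 0.71 [445. 288.]
top spoon_bowl [0.468  0.4174 0.006 ] 0.5 [171. 272.]
top cup [0.6966 0.1697 0.036 ] 0.45 [262. 193.]
top jar [0.6984 0.1691 0.0344] 0.64 [262. 192.]
side {'fx': 
[... 1059 characters left out ...]
0.3558  0.0113] 0.38 [427. 203.]
side cup [0.7143 0.1844 0.043 ] 0.62 [268. 273.]
side jar [0.7356 0.0271 0.0717] 0.83 [286. 232.]
{'t': 1.1, 'qpos': array([61.535 , 22.8257,  2.5848, 88.0386, -1.0696, 69.1502, -2.9058]), 'dq': array([-0.0137,  0.0754, -0.0366, -0.0053, -0.1188,  0.0454, -0.0501]), 'joint_torque': array([  0.0001, -47.5029,   1.3631, -25.4521,   0.0114,   0.0009,
         0.    ]), 'tcp_pos': array([ 0.2518, -0.5993,  0.2314]), 'eef_rot': array([[ 0.    ,  0.3875, -0.9219],
       [-0.0002, -0.9219, -0.3875],
       [-1.    ,  0.0002,  0.    ]]), 'force': array([ 0.3455, -0.076 , -0.5537]), 'ft_torque': array([ 0.0199,  0.0157, -0.0068]), 'gripper_width': 0.9983634121167456}
```

View pics/top0.png

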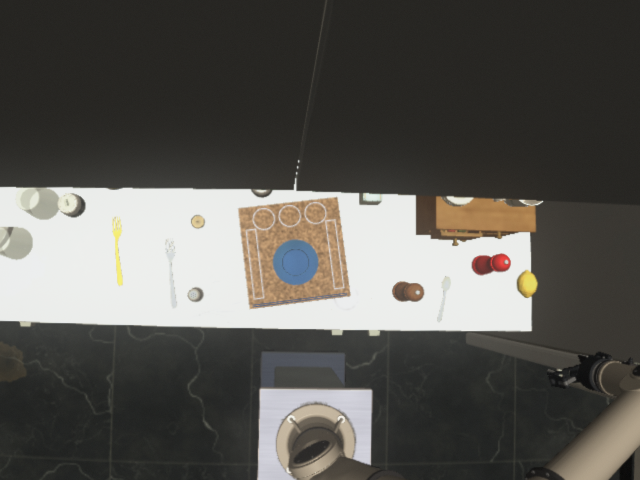

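View pics/side0.png

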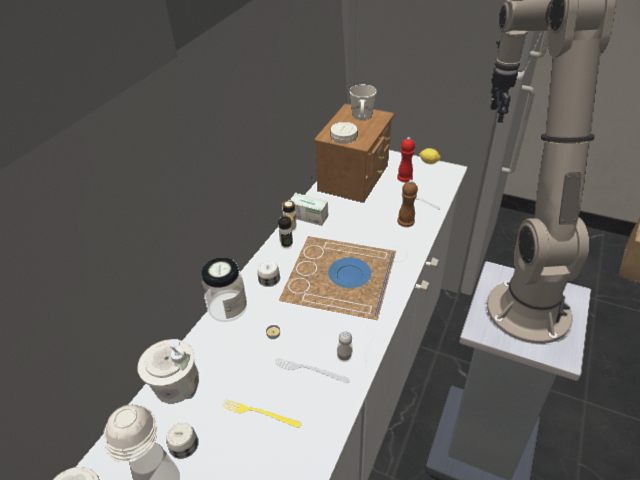

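Two pictures viewed. In the top one, the mat's corners are at about (239,208), (336,197), (350,296) and (250,307), with the rings on the far side, so the diner sits on the robot's side.

- **Forks:** grey at (171,272) and yellow at (118,250). The grey one fits "bright metal".
- **Mills:** brown at (409,291) and red at (490,263). The brown one fits "wood".
- **Other parts:** salt (194,294), candle (198,221), spoon (443,295).

Next I measure in rectified crops.

```bash
cat >> h.py <<'E'
def ortho(n,im,x0,x1,y0,y1,z,mm=1.0):
    # image: row0 = x1 (far), col0 = y1 (left)
    xs=np.arange(x1,x0,-mm/1000); ys=np.arange(y1,y0,-mm/1000)
    Y,X=np.meshgrid(ys,xs); uv=w2px(n,np.stack([X,Y,np.full_like(X,z)],-1)).reshape(X.shape+(2,)).astype(np.float32)
    return cv2.remap(im,uv[...,0],uv[...,1],cv2.INTER_CUBIC)
def grid(o,x1,y1,mm,step=.05):
    o=np.ascontiguousarray(o[:,:,::-1])
    for k in range(-40,40):
        v=k*step; r=int((x1-v)*1000/mm); c=int((y1-v)*1000/mm)
        if 0<=r<o.shape[0]: cv2.line(o,(0,r),(6,r),(0,0,255),1); cv2.putText(o,f"{v:.2f}",(7,r+4),0,.33,(0,0,255))
        if 0<=c<o.shape[1]: cv2.line(o,(c,0),(c,6),(0,0,255),1); cv2.putText(o,f"{v:.2f}",(c-8,16),0,.33,(0,0,255))
    return o
def matpose(n,im):
    x0,x1,y0,y1=.33,.75,-.15,.3
    o=ortho(n,im,x0,x1,y0,y1,.003,1.)
    h=cv2.cvtColor(o,cv2.COLOR_RGB2HSV)
    m=((h[...,1]>60)&(h[...,2]>40)).astype(np.uint8)
    m=cv2.morphologyEx(m,cv2.MORPH_OPEN,np.ones((5,5)))
    c=max(cv2.findContours(m,0,2)[0],key=cv2.contourArea)
    (cx,cy),sz,a=cv2.minAreaRect(c)
    b=cv2.boxPoints(((cx,cy),sz,a)); w=np.c_[x1-b[:,1]/1000,y1-b[:,0]/1000]
    C=w.mean(0); e=w[1]-w[0]; yaw=(np.arctan2(e[1],e[0])+np.pi/4)%(np.pi/2)-np.pi/4
    return C,yaw,sz
def bar(n,im,x0,x1,y0,y1,z):
    pass
E
python3 - <<'E'
from h import *
T=np.load("top0.npy");S=np.load("side0.npy")
for n,im in(("top",T),("side",S)): print(n,matpose(n,im))
for f,(x0,x1,y0,y1) in{"L":(.33,.66,.30,.62),"R":(.33,.66,-.52,-.16)}.items():
    a=grid(ortho("top",T,x0,x1,y0,y1,.005,.9),x1,y1,.9); b=grid(ortho("side",S,x0,x1,y0,y1,.005,.9),x1,y1,.9)
    cv2.imwrite(f"pics/o{f}.png",np.hstack([a,b]))
E
```

```text
top (array([0.5355, 0.0733], dtype=float32), np.float32(0.14803195), (287.8955078125, 287.6352233886719))
side (array([0.537, 0.07 ], dtype=float32), np.float32(0.14990866), (288.2255859375, 289.4873352050781))
```

View pics/oL.png

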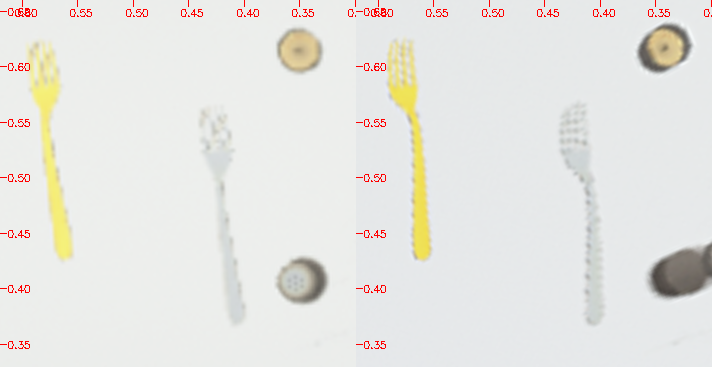

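View pics/oR.png

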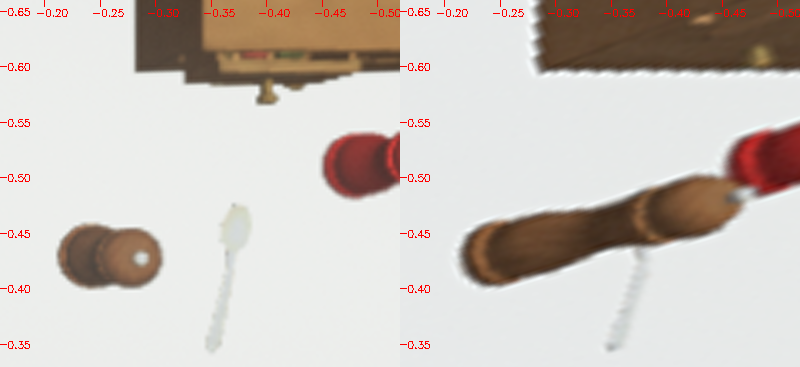

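Four pictures viewed. The crops confirm the grey fork, with its middle at about (0.466, 0.415) and yaw about +0.1, and the brown mill at (0.427, -0.240). The spoon's middle is at (0.410, -0.361) with yaw -0.153. The mat is at (0.536, 0.072) with yaw 0.149. I'll take the spoon first.

>>> move_arm(
  steps=[
    [[16, 24, 0, 0, 0, -3.2, 0.5], [16, 24, 0, 0, 0, -3.2, 0.5], [16, 24, 0, 0, 0, -3.2, 0.5], [16, 24, 0, 0, 0, -3.2, 0.5], [16, 24, 0, 0, 0, -3.2, 0.5], [16, 24, 0, 0, 0, -3.2, 0.5], [16, 24, 0, 0, 0, -3.2, 0.5], [16, 24, 0, 0, 0, -3.2, 0.5], [15, 23, 0, 0, 0, -3.2, 0.5], [15, 23, 0, 0, 0, -3, 0.5], [0, 0, -30, 0, 0, 0, 0.5], [0, 0, -30, 0, 0, 0, 0.5], [0, 0, -30, 0, 0, 0, 0.5], [0, 0, -30, 0, 0, 0, 0.5], [0, 0, 0, 0, 0, 0, 0.5], [0, 0, 0, 0, 0, 0, 0.5]],
  ],
)

```text
t: 2.7
tcp_pos: [0.4099, -0.3614, 0.1117]
eef_rot: [[-0.0, -0.157, -0.988], [0.0, -0.988, 0.157], [-1.0, 0.0, 0.0]]
force: [-0.1, -0.0, -0.1]
gripper_width: 0.503
```

>>> move_arm(
  steps=[
    [[0, 0, -30, 0, 0, 0, 0.5], [0, 0, -30, 0, 0, 0, 0.5], [0, 0, -25, 0, 0, 0, 0.5], [0, 0, -15, 0, 0, 0, 0.5], [0, 0, -7, 0, 0, 0, 0.5], [0, 0, 0, 0, 0, 0, 0.5], [0, 0, 0, 0, 0, 0, 0.7], [0, 0, 0, 0, 0, 0, 1], [0, 0, 0, 0, 0, 0, 1], [0, 0, 0, 0, 0, 0, 1], [0, 0, 0, 0, 0, 0, 1], [0, 0, 0, 0, 0, 0, 1], [0, 0, 5, 0, 0, 0, 1], [0, 0, 10, 0, 0, 0, 1], [0, 0, 25, 0, 0, 0, 1], [0, 0, 30, 0, 0, 0, 1], [0, 0, 30, 0, 0, 0, 1], [0, 0, 0, 0, 0, 0, 1]],
  ],
)

```text
t: 4.5
tcp_pos: [0.4125, -0.3633, 0.1091]
eef_rot: [[0.007, -0.157, -0.988], [-0.006, -0.988, 0.157], [-1.0, 0.004, -0.008]]
force: [-0.1, -0.2, 0.7]
gripper_width: 0.059
```

```bash
python3 - <<'E'
from h import *
s=manip.sense(); print(s["tcp_pos"],s["eef_rot"],s["force"],s["gripper_width"],s["t"])
a=capture("top"); b=capture("side")
u=w2px("top",s["tcp_pos"])[0]; v=w2px("side",s["tcp_pos"])[0]; print(u,v)
f=lambda im,p:cv2.resize(im[max(int(p[1])-50,0):int(p[1])+50,int(p[0])-50:int(p[0])+50][:,:,::-1],(400,400),interpolation=2)
cv2.imwrite("pics/sp1.png",np.hstack([f(a,u),f(b,v)]))
print(find_in("spoon_bowl","side")[:2],find_in("spoon_bowl","top")[:2])
E
```

```text
[ 0.4125 -0.3633  0.1091] [[ 0.0071 -0.1567 -0.9876]
 [-0.0056 -0.9876  0.1566]
 [-1.      0.0044 -0.0079]] [-0.1325 -0.1954  0.7312] 0.05860802946625605 4.5
[455.3939 298.3157] [424.4351 177.1952]
[{'point': [0.4445, -0.3621, 0.1071], 'conf': 0.53}, {'point': [0.5265, 0.0858, 0.0002], 'conf': 0.46}] [{'point': [0.4466, -0.3687, 0.113], 'conf': 0.57}]
```

View pics/sp1.png

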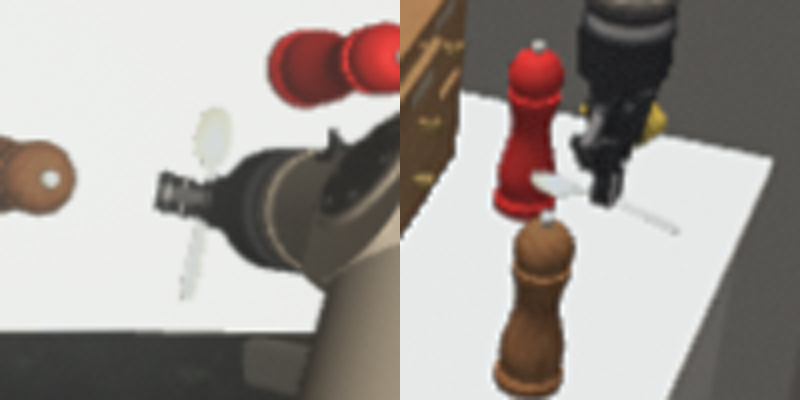

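>>> move_arm(
  steps=[
    [[0, 0, 30, 0, 0, 0, 1], [0, 0, 40, 0, 0, 0, 1], [0, 0, 40, 0, 0, 0, 1], [10, 26, 0, 0, 0, 1.5, 1], [10, 26, 0, 0, 0, 1.5, 1], [10, 26, 0, 0, 0, 1.5, 1], [10, 26, 0, 0, 0, 1.5, 1], [10, 26, 0, 0, 0, 1.5, 1], [10, 26, 0, 0, 0, 1.5, 1], [10, 26, 0, 0, 0, 1.5, 1], [10, 26, 0, 0, 0, 1.5, 1], [10, 26, 0, 0, 0, 1.5, 1], [10, 26, 0, 0, 0, 1.5, 1], [10, 26, 0, 0, 0, 1.5, 1], [13, 30, 0, 0, 0, 1, 1], [0, 0, -30, 0, 0, 0, 1], [0, 0, -40, 0, 0, 0, 1], [0, 0, -40, 0, 0, 0, 1], [0, 0, 0, 0, 0, 0, 1], [0, 0, 0, 0, 0, 0, 1]],
  ],
)

```text
t: 6.7
tcp_pos: [0.5321, -0.0452, 0.1037]
eef_rot: [[-0.003, 0.148, -0.989], [0.0, -0.989, -0.148], [-1.0, -0.001, 0.003]]
force: [-0.1, -0.3, -0.5]
gripper_width: 0.062
```

```bash
python3 - <<'E'
from h import *
s=manip.sense(); print(s["tcp_pos"],s["eef_rot"],s["force"],s["gripper_width"],s["t"])
a=capture("top"); b=capture("side")
u=w2px("top",s["tcp_pos"])[0]; v=w2px("side",s["tcp_pos"])[0]; print(u,v)
f=lambda im,p:cv2.resize(im[max(int(p[1])-50,0):int(p[1])+50,int(p[0])-50:int(p[0])+50][:,:,::-1],(400,400),interpolation=2)
cv2.imwrite("pics/sp2.png",np.hstack([f(a,u),f(b,v)]))
for n in("spoon_mid","spoon_bowl"):
  print(n,find_in(n,"side")[:2],find_in(n,"top")[:2])
E
```

```text
[ 0.5321 -0.0452  0.1037] [[-0.0027  0.1478 -0.989 ]
 [ 0.0003 -0.989  -0.1478]
 [-1.     -0.0007  0.0026]] [-0.1289 -0.3428 -0.4803] 0.06245792387971902 6.7
[339.2376 251.3121] [355.6373 226.2051]
spoon_mid [{'point': [0.5642, -0.0435, 0.1051], 'conf': 0.51}] []
spoon_bowl [] []
```

View pics/sp2.png

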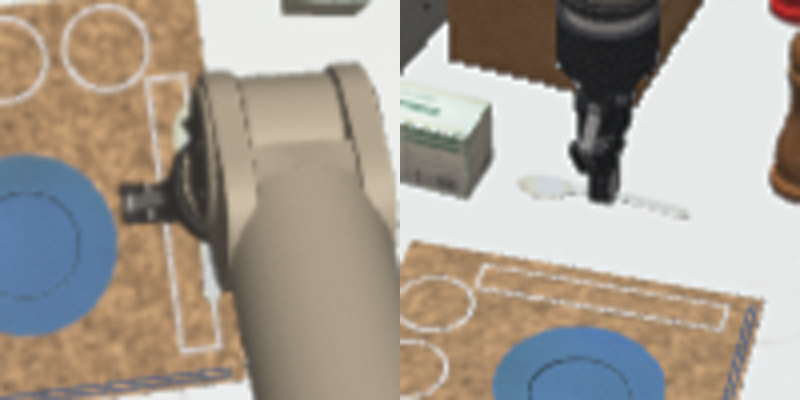

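>>> move_arm(
  steps=[
    [[0, 0, -30, 0, 0, 0, 1], [0, 0, -30, 0, 0, 0, 1], [0, 0, -20, 0, 0, 0, 1], [0, 0, -10, 0, 0, 0, 1], [0, 0, -6, 0, 0, 0, 1], [0, 0, 0, 0, 0, 0, 1], [0, 0, 0, 0, 0, 0, 1], [0, 0, 0, 0, 0, 0, 0.9], [0, 0, 0, 0, 0, 0, 0.8], [0, 0, 0, 0, 0, 0, 0.7], [0, 0, 0, 0, 0, 0, 0.7], [0, 0, 5, 0, 0, 0, 0.7], [0, 0, 20, 0, 0, 0, 0.7], [0, 0, 40, 0, 0, 0, 0.6], [0, 0, 40, 0, 0, 0, 0.4], [0, 0, 40, 0, 0, 0, 0.3], [0, 0, 0, 0, 0, 0, 0.3], [0, 0, 0, 0, 0, 0, 0.3]],
  ],
)

```text
t: 8.8
tcp_pos: [0.5335, -0.0453, 0.1547]
eef_rot: [[0.003, 0.148, -0.989], [-0.0, -0.989, -0.148], [-1.0, 0.001, -0.003]]
force: [-0.5, -0.1, -0.1]
gripper_width: 0.699
```

>>> move_arm(
  steps=[
    [[5, 24, 0, 0, 0, 0, 0.3], [5, 25, 0, 0, 0, 0, 0.3], [5, 25, 0, 0, 0, 0, 0.3], [5, 25, 0, 0, 0, 0, 0.3], [5, 25, 0, 0, 0, 0, 0.3], [5, 25, 0, 0, 0, 0, 0.3], [5, 25, 0, 0, 0, 0, 0.3], [5, 25, 0, 0, 0, 0, 0.3], [5, 25, 0, 0, 0, 0, 0.3], [5, 25, 0, 0, 0, 0, 0.3], [5, 25, 0, 0, 0, 0, 0.3], [5, 25, 0, 0, 0, 0, 0.3], [5, 25, 0, 0, 0, 0, 0.3], [5, 25, 0, 0, 0, 0, 0.3], [5, 25, 0, 0, 0, 0, 0.3], [5, 21, 0, 0, 0, 0, 0.3], [0, 0, -30, 0, 0, 0, 0.3], [0, 0, -40, 0, 0, 0, 0.3], [0, 0, 0, 0, 0, 0, 0.3], [0, 0, 0, 0, 0, 0, 0.3]],
  ],
)

```text
t: 10.8
tcp_pos: [0.6117, 0.3489, 0.0816]
eef_rot: [[-0.004, 0.148, -0.989], [-0.002, -0.989, -0.148], [-1.0, 0.002, 0.004]]
force: [-0.2, 0.5, -0.1]
gripper_width: 0.701
```

```bash
cat >> h.py <<'E'
C0=np.array([.536,.072]);YAW=.149
def tomat(p):
    d=np.array(p[:2])-C0; c,s=np.cos(YAW),np.sin(YAW); return np.array([c*d[0]+s*d[1],-s*d[0]+c*d[1]])*1000
E
python3 - <<'E'
from h import *
s=manip.sense(); print(s["tcp_pos"],s["t"])
a=capture("top"); b=capture("side")
print(matpose("top",a),matpose("side",b))
i1=cv2.resize(ortho("top",a,.33,.75,-.15,.3,.005,1.125),(400,373)); i2=cv2.resize(ortho("side",b,.33,.75,-.15,.3,.005,1.125),(400,373))
cv2.imwrite("pics/m1.png",np.hstack([grid(i1,.75,.3,1.125),grid(i2,.75,.3,1.125)]))
for n in("spoon_mid","spoon_bowl","candle_mid"):
  for c in("top","side"): print(n,c,[(np.array(d["point"]),d["conf"],tomat(d["point"])) for d in find_in(n,c)[:2]])
E
```

```text
[0.6117 0.3489 0.0816] 10.8
(array([0.536 , 0.0739], dtype=float32), np.float32(0.1475681), (286.76800537109375, 288.7462158203125)) (array([0.5378, 0.0701], dtype=float32), np.float32(0.14990854), (289.811767578125, 289.52337646484375))
spoon_mid top [(array([ 0.5588, -0.0448,  0.0076]), 0.54, array([   5.2085, -118.8905]))]
spoon_mid side [(array([ 0.5545, -0.0429,  0.0105]), 0.48, array([   1.2382, -116.3732]))]
spoon_bowl top [(array([ 0.5659, -0.0453,  0.0132]), 0.73, array([  12.1556, -120.439 ]))]
spoon_bowl side [(array([ 0.5573, -0.0435,  0.0092]), 0.57, array([   3.9181, -117.3822]))]
candle_mid top [(array([0.4635, 0.4162, 0.0065]), 0.35, array([-20.6005, 351.1488]))]
candle_mid side [(array([0.6157, 0.3528, 0.0055]), 0.58, array([120.5015, 265.8573]))]
```

View pics/m1.png

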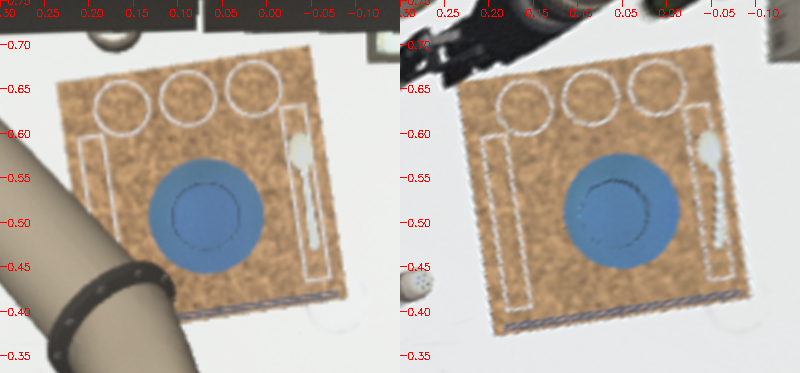

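>>> move_arm(
  steps=[
    [[0, 0, -30, 0, 0, 0, 0.3], [0, 0, -25, 0, 0, 0, 0.3], [0, 0, -15, 0, 0, 0, 0.3], [0, 0, -10, 0, 0, 0, 0.3], [0, 0, 0, 0, 0, 0, 0.35], [0, 0, 0, 0, 0, 0, 0.45], [0, 0, 0, 0, 0, 0, 0.55], [0, 0, 0, 0, 0, 0, 0.65], [0, 0, 0, 0, 0, 0, 0.7], [0, 0, 0, 0, 0, 0, 0.7], [0, 0, 5, 0, 0, 0, 0.7], [0, 0, 10, 0, 0, 0, 0.7], [0, 0, 25, 0, 0, 0, 0.7], [0, 0, 30, 0, 0, 0, 0.7], [0, 0, 0, 0, 0, 0, 0.7], [0, 0, 0, 0, 0, 0, 0.7]],
  ],
)

```text
t: 12.8
tcp_pos: [0.6133, 0.35, 0.0746]
eef_rot: [[0.002, 0.148, -0.989], [0.001, -0.989, -0.148], [-1.0, -0.001, -0.002]]
force: [-0.5, -0.1, -0.4]
gripper_width: 0.407
```

```bash
python3 - <<'E'
from h import *
s=manip.sense(); print(s["tcp_pos"],s["gripper_width"],s["t"])
a=capture("top"); b=capture("side")
for c in("top","side"): print([(np.array(d["point"]),d["conf"]) for d in find_in("candle_mid",c)[:2]])
v=w2px("side",s["tcp_pos"])[0]
f=lambda im,p:cv2.resize(im[max(int(p[1])-50,0):int(p[1])+50,int(p[0])-50:int(p[0])+50][:,:,::-1],(400,400),interpolation=2)
u=w2px("top",s["tcp_pos"])[0]
cv2.imwrite("pics/c1.png",np.hstack([f(a,u),f(b,v)]))
E
```

```text
[0.6133 0.35   0.0746] 0.40661095261069247 12.8
[]
[(array([0.4625, 0.4205, 0.0076]), 0.41)]
```

View pics/c1.png

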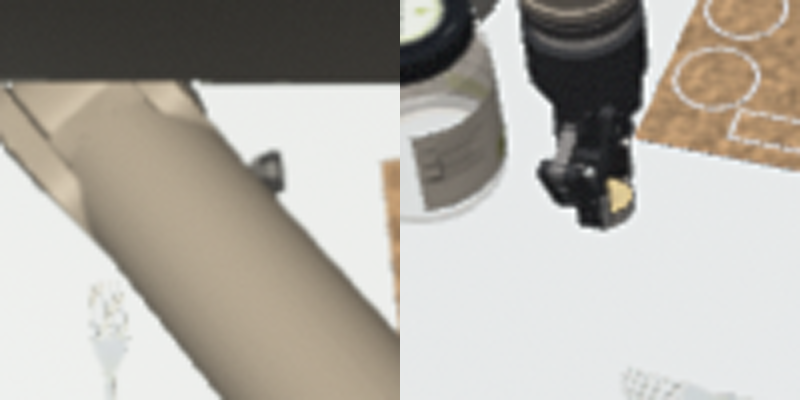

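>>> move_arm(
  steps=[
    [[2, -20, 0, 0, 0, 0, 0.7], [2, -20, 0, 0, 0, 0, 0.7], [2, -20, 0, 0, 0, 0, 0.7], [2, -20, 0, 0, 0, 0, 0.7], [2, -20, 0, 0, 0, 0, 0.7], [2, -20, 0, 0, 0, 0, 0.7], [2, -20, 0, 0, 0, 0, 0.7], [2, -20, 0, 0, 0, 0, 0.7], [2, -20, 0, 0, 0, 0, 0.7], [2, -20, 0, 0, 0, 0, 0.7], [2, -20, 0, 0, 0, 0, 0.7], [2, -20, 0, 0, 0, 0, 0.7], [3, -22, 0, 0, 0, 0, 0.7], [0, 0, 0, 0, 0, 0, 0.7], [0, 0, -25, 0, 0, 0, 0.7], [0, 0, -20, 0, 0, 0, 0.7], [0, 0, -13, 0, 0, 0, 0.7], [0, 0, -8, 0, 0, 0, 0.7], [0, 0, 0, 0, 0, 0, 0.7], [0, 0, 0, 0, 0, 0, 0.7]],
  ],
)

```text
t: 15.0
tcp_pos: [0.6401, 0.0887, 0.0083]
eef_rot: [[0.001, 0.148, -0.989], [0.001, -0.989, -0.148], [-1.0, -0.0, -0.001]]
force: [-2.1, 1.0, 4.4]
gripper_width: 0.4
```

>>> move_arm(
  steps=[
    [[0, 0, 0, 0, 0, 0, 0.5], [0, 0, 0, 0, 0, 0, 0.45], [0, 0, 0, 0, 0, 0, 0.4], [0, 0, 0, 0, 0, 0, 0.35], [0, 0, 0, 0, 0, 0, 0.35], [0, 0, 10, 0, 0, 0, 0.35], [0, 0, 25, 0, 0, 0, 0.35], [0, 0, 40, 0, 0, 0, 0.35], [0, 0, 40, 0, 0, 0, 0.35], [0, 0, 40, 0, 0, 0, 0.35], [0, 0, 0, 0, 0, 0, 0.35]],
  ],
)

```text
t: 16.1
tcp_pos: [0.6443, 0.089, 0.1703]
eef_rot: [[0.013, 0.148, -0.989], [0.002, -0.989, -0.148], [-1.0, -0.0, -0.014]]
force: [0.3, 0.0, 1.1]
gripper_width: 0.649
```

>>> move_arm(
  steps=[
    [[-11, 20, 0, 0, 0, -0.2, 0.4], [-11, 20, 0, 0, 0, -0.2, 0.5], [-11, 20, 0, 0, 0, -0.2, 0.5], [-11, 20, 0, 0, 0, -0.2, 0.5], [-11, 20, 0, 0, 0, -0.2, 0.5], [-11, 20, 0, 0, 0, -0.2, 0.5], [-11, 20, 0, 0, 0, -0.2, 0.5], [-11, 20, 0, 0, 0, -0.2, 0.5], [-11, 20, 0, 0, 0, -0.2, 0.5], [-11, 21, 0, 0, 0, -0.2, 0.5], [-11, 21, 0, 0, 0, -0.2, 0.5], [-11, 21, 0, 0, 0, -0.2, 0.5], [-11, 21, 0, 0, 0, -0.2, 0.5], [-11, 21, 0, 0, 0, -0.2, 0.5], [-10, 21, 0, 0, 0, 0, 0.5], [-10, 21, 0, 0, 0, 0, 0.5], [0, 0, -40, 0, 0, 0, 0.5], [0, 0, -30, 0, 0, 0, 0.5], [0, 0, 0, 0, 0, 0, 0.5]],
  ],
)

```text
t: 18.0
tcp_pos: [0.4631, 0.4119, 0.088]
eef_rot: [[-0.007, 0.1, -0.995], [-0.007, -0.995, -0.1], [-1.0, 0.006, 0.007]]
force: [-0.9, -0.6, -0.6]
gripper_width: 0.498
```

```bash
python3 - <<'E'
from h import *
s=manip.sense(); print(s["tcp_pos"],s["gripper_width"],s["t"])
a=capture("top"); b=capture("side")
for n in("candle_mid","fork_mid"):
  for c in("top","side"): print(n,c,[(np.array(d["point"]),round(d["conf"],2),tomat(d["point"])) for d in find_in(n,c)[:3]])
i1=ortho("top",a,.33,.75,-.0,.46,.012,1.2); i2=ortho("side",b,.33,.75,-.0,.46,.012,1.2)
cv2.imwrite("pics/m2.png",np.hstack([grid(i1,.75,.46,1.2),grid(i2,.75,.46,1.2)]))
E
```

```text
[0.4631 0.4119 0.088 ] 0.49796724773590434 18.0
candle_mid top [(array([0.6446, 0.0893, 0.0099]), 0.55, array([109.9649,   0.9867]))]
candle_mid side []
fork_mid top [(array([0.5812, 0.5777, 0.0024]), 0.74, array([119.77  , 493.3869]))]
fork_mid side [(array([0.5227, 0.5692, 0.0059]), 0.8, array([ 60.6563, 493.6654])), (array([ 0.5306, -0.0472,  0.0116]), 0.49, array([ -23.0353, -117.0776]))]
```

View pics/m2.png

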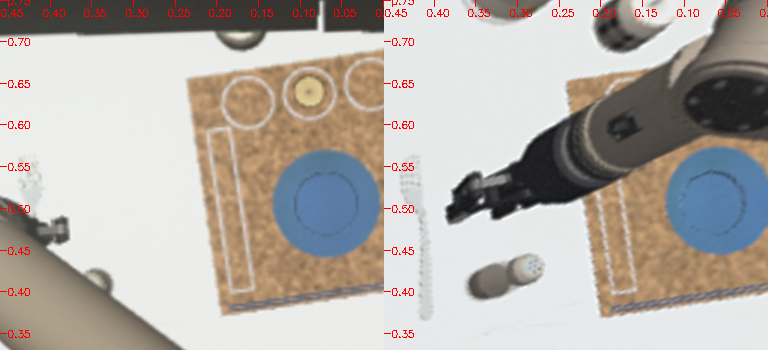

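>>> move_arm(
  steps=[
    [[0, 0, -30, 0, 0, 0, 0.5], [0, 0, -25, 0, 0, 0, 0.5], [0, 0, -18, 0, 0, 0, 0.5], [0, 0, -10, 0, 0, 0, 0.5], [0, 0, 0, 0, 0, 0, 0.5], [0, 0, 0, 0, 0, 0, 0.7], [0, 0, 0, 0, 0, 0, 0.9], [0, 0, 0, 0, 0, 0, 1], [0, 0, 0, 0, 0, 0, 1], [0, 0, 0, 0, 0, 0, 1], [0, 0, 0, 0, 0, 0, 1], [0, 0, 5, 0, 0, 0, 1], [0, 0, 10, 0, 0, 0, 1], [0, 0, 25, 0, 0, 0, 1], [0, 0, 40, 0, 0, 0, 1], [0, 0, 40, 0, 0, 0, 1], [0, 0, 20, 0, 0, 0, 1], [0, 0, 0, 0, 0, 0, 1]],
  ],
)

```text
t: 20.1
tcp_pos: [0.4674, 0.4166, 0.1536]
eef_rot: [[0.006, 0.099, -0.995], [0.005, -0.995, -0.099], [-1.0, -0.004, -0.006]]
force: [0.7, 0.6, -0.4]
gripper_width: 0.061
```

>>> move_arm(
  steps=[
    [[3, -19, 0, 0, 0, 0.3, 1], [3, -19, 0, 0, 0, 0.3, 1], [3, -19, 0, 0, 0, 0.3, 1], [3, -19, 0, 0, 0, 0.3, 1], [3, -19, 0, 0, 0, 0.3, 1], [3, -19, 0, 0, 0, 0.3, 1], [3, -19, 0, 0, 0, 0.3, 1], [3, -19, 0, 0, 0, 0.3, 1], [3, -20, 0, 0, 0, 0.2, 1], [2, -20, 0, 0, 0, 0.2, 1], [2, -20, 0, 0, 0, 0, 1], [2, -20, 0, 0, 0, 0, 1], [0, 0, -40, 0, 0, 0, 1], [0, 0, -40, 0, 0, 0, 1], [0, 0, -10, 0, 0, 0, 1], [0, 0, 0, 0, 0, 0, 1], [0, 0, 0, 0, 0, 0, 1]],
  ],
)

```text
t: 21.8
tcp_pos: [0.4995, 0.1834, 0.0602]
eef_rot: [[0.001, 0.148, -0.989], [0.001, -0.989, -0.148], [-1.0, -0.0, -0.001]]
force: [0.2, 0.7, -0.2]
gripper_width: 0.058
```

```bash
python3 - <<'E'
from h import *
s=manip.sense(); print(s["tcp_pos"],s["eef_rot"],s["gripper_width"],s["t"])
a=capture("top"); b=capture("side")
i1=ortho("top",a,.33,.75,-.0,.36,.06,1.); i2=ortho("side",b,.33,.75,-.0,.36,.06,1.)
cv2.imwrite("pics/m3.png",np.hstack([grid(i1,.75,.36,1.),grid(i2,.75,.36,1.)]))
E
```

```text
[0.4995 0.1834 0.0602] [[ 0.0011  0.1482 -0.989 ]
 [ 0.0006 -0.989  -0.1482]
 [-1.     -0.0004 -0.0012]] 0.05798153555293834 21.8
```

View pics/m3.png

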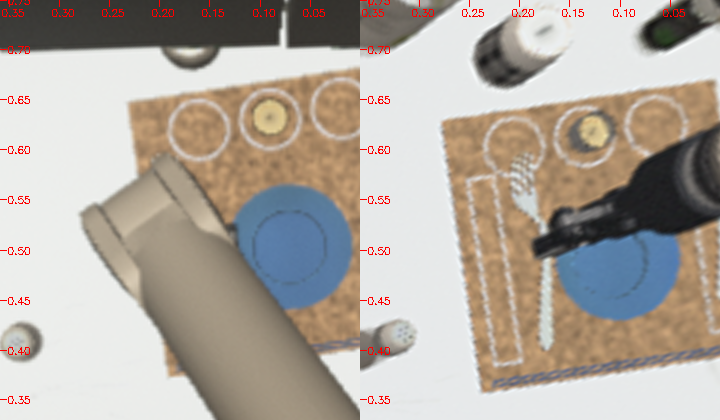

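>>> move_arm(
  steps=[
    [[0, 0, -20, 0, 0, 0, 1], [0, 0, -15, 0, 0, 0, 1], [0, 0, -8, 0, 0, 0, 1], [0, 0, -4, 0, 0, 0, 1], [0, 0, 0, 0, 0, 0, 1], [0, 0, 0, 0, 0, 0, 1], [0, 0, 0, 0, 0, 0, 0.9], [0, 0, 0, 0, 0, 0, 0.8], [0, 0, 0, 0, 0, 0, 0.7], [0, 0, 0, 0, 0, 0, 0.7], [0, 0, 5, 0, 0, 0, 0.7], [0, 0, 20, 0, 0, 0, 0.7], [0, 0, 40, 0, 0, 0, 0.6], [0, 0, 40, 0, 0, 0, 0.4], [0, 0, 40, 0, 0, 0, 0.2], [0, 0, 0, 0, 0, 0, 0.1], [0, 0, 0, 0, 0, 0, 0.1]],
  ],
)

```text
t: 23.6
tcp_pos: [0.4995, 0.1829, 0.1586]
eef_rot: [[0.003, 0.148, -0.989], [0.0, -0.989, -0.148], [-1.0, -0.0, -0.003]]
force: [0.6, 0.5, -1.1]
gripper_width: 0.906
```

>>> move_arm(
  steps=[
    [[-9, 15, 0, 0, 0, 0, 0.1], [-9, 15, 0, 0, 0, 0, 0.1], [-9, 15, 0, 0, 0, 0, 0.1], [-9, 15, 0, 0, 0, 0, 0.1], [-9, 15, 0, 0, 0, 0, 0.1], [-9, 16, 0, 0, 0, 0, 0.1], [-9, 16, 0, 0, 0, 0, 0.1], [-9, 16, 0, 0, 0, 0, 0.1], [-9, 16, 0, 0, 0, 0, 0.1], [-9, 16, 0, 0, 0, 0, 0.1], [0, 0, -15, 0, 0, 0, 0.1], [0, 0, 0, 0, 0, 0, 0.1], [0, 0, 0, 0, 0, 0, 0.1]],
  ],
)

```text
t: 24.9
tcp_pos: [0.4082, 0.3366, 0.1411]
eef_rot: [[-0.002, 0.147, -0.989], [-0.002, -0.989, -0.147], [-1.0, 0.002, 0.003]]
force: [0.2, -0.1, 0.1]
gripper_width: 0.902
```

```bash
python3 - <<'E'
from h import *
s=manip.sense(); print(s["tcp_pos"],s["gripper_width"],s["t"])
a=capture("top"); b=capture("side")
for n in("salt_mid","fork_mid","fork_tines"):
  for c in("top","side"): print(n,c,[(np.array(d["point"]),round(d["conf"],2),tomat(d["point"])) for d in find_in(n,c)[:3]])
i1=ortho("top",a,.33,.7,.05,.42,.012,1.); i2=ortho("side",b,.33,.7,.05,.42,.012,1.)
cv2.imwrite("pics/m4.png",np.hstack([grid(i1,.7,.42,1.),grid(i2,.7,.42,1.)]))
E
```

```text
[0.4082 0.3366 0.1411] 0.9019057617134961 24.9
salt_mid top []
salt_mid side [(array([0.4063, 0.3566, 0.0515]), 0.92, array([-86.0143, 300.7005]))]
fork_mid top [(array([0.502 , 0.1834, 0.0076]), 0.84, array([-17.086, 115.213])), (array([0.5238, 0.5728, 0.0058]), 0.78, array([ 62.2786, 497.0622]))]
fork_mid side [(array([0.5224, 0.5696, 0.0071]), 0.78, array([ 60.4191, 494.1055])), (array([0.5312, 0.1834, 0.0094]), 0.66, array([ 11.7904, 110.8782]))]
fork_tines top [(array([0.5244, 0.5745, 0.0036]), 0.8, array([ 63.1243, 498.6543])), (array([0.5016, 0.1873, 0.0099]), 0.73, array([-16.9026, 119.1291]))]
fork_tines side [(array([0.5199, 0.5734, 0.0062]), 0.7, array([ 58.5109, 498.2345])), (array([0.5371, 0.186 , 0.0077]), 0.66, array([ 18.011 , 112.5736])), (array([ 0.4259, -0.2232,  0.0828]), 0.58, array([-152.7023, -275.5849]))]
```

View pics/m4.png

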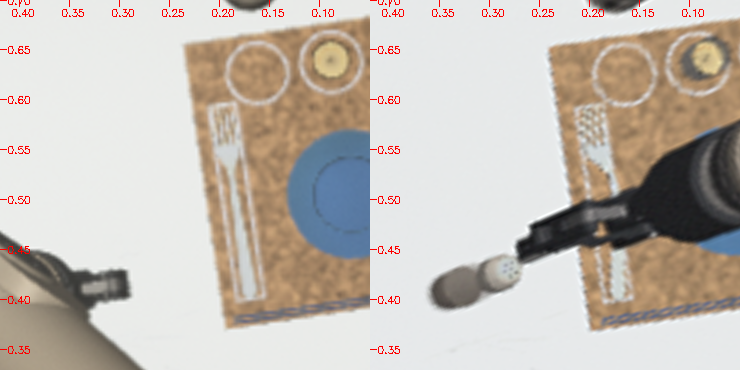

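>>> move_arm(
  steps=[
    [[2, 0, -30, 0, 0, 0, 0.1], [0, 0, -30, 0, 0, 0, 0.1], [0, 0, -26, 0, 0, 0, 0.1], [0, 0, -20, 0, 0, 0, 0.1], [0, 0, 0, 0, 0, 0, 0.1], [0, 0, 0, 0, 0, 0, 0.2], [0, 0, 0, 0, 0, 0, 0.3], [0, 0, 0, 0, 0, 0, 0.38], [0, 0, 0, 0, 0, 0, 0.44], [0, 0, 0, 0, 0, 0, 0.5], [0, 0, 0, 0, 0, 0, 0.6], [0, 0, 0, 0, 0, 0, 0.7], [0, 0, 0, 0, 0, 0, 0.7], [0, 0, 5, 0, 0, 0, 0.7], [0, 0, 15, 0, 0, 0, 0.7], [0, 0, 20, 0, 0, 0, 0.7], [0, 0, 20, 0, 0, 0, 0.7], [0, 0, 0, 0, 0, 0, 0.7], [0, 0, 0, 0, 0, 0, 0.7]],
  ],
)

```text
t: 27.2
tcp_pos: [0.411, 0.3374, 0.0967]
eef_rot: [[0.001, 0.147, -0.989], [-0.0, -0.989, -0.147], [-1.0, 0.0, -0.001]]
force: [-0.2, -0.4, -1.1]
gripper_width: 0.422
```

```bash
python3 - <<'E'
from h import *
s=manip.sense(); print(s["tcp_pos"],s["eef_rot"],s["gripper_width"],s["force"],s["t"])
b=capture("side"); v=w2px("side",s["tcp_pos"])[0]; print(v)
cv2.imwrite("pics/s1.png",cv2.resize(b[int(v[1])-60:int(v[1])+60,int(v[0])-60:int(v[0])+60][:,:,::-1],(480,480),interpolation=2))
E
```

```text
[0.411  0.3374 0.0967] [[ 0.0008  0.1474 -0.9891]
 [-0.0002 -0.9891 -0.1474]
 [-1.      0.0003 -0.0007]] 0.42176106242009154 [-0.25   -0.387  -1.1112] 27.2
[343.8135 331.9867]
```

View pics/s1.png

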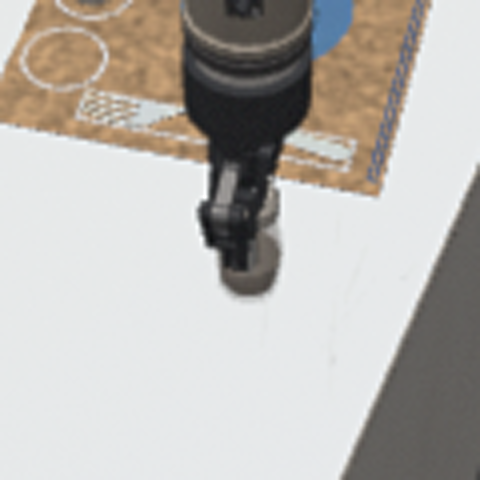

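>>> move_arm(
  steps=[
    [[15.5, -12.5, 0, 0, 0, 0, 0.7], [15.5, -12.5, 0, 0, 0, 0, 0.7], [15.5, -12.5, 0, 0, 0, 0, 0.7], [15.5, -12.5, 0, 0, 0, 0, 0.7], [15.5, -12.5, 0, 0, 0, 0, 0.7], [15.5, -12.5, 0, 0, 0, 0, 0.7], [15.5, -12.5, 0, 0, 0, 0, 0.7], [15.5, -12.5, 0, 0, 0, 0, 0.7], [15.5, -12.5, 0, 0, 0, 0, 0.7], [15.5, -12.5, 0, 0, 0, 0, 0.7], [15.5, -12.5, 0, 0, 0, 0, 0.7], [15.5, -12.5, 0, 0, 0, 0, 0.7], [15.5, -12.5, 0, 0, 0, 0, 0.7], [16, -13, 0, 0, 0, 0, 0.7], [0, 0, -20, 0, 0, 0, 0.7], [0, 0, -15, 0, 0, 0, 0.7], [0, 0, 0, 0, 0, 0, 0.7], [0, 0, 0, 0, 0, 0, 0.7]],
  ],
)

```text
t: 29.05
tcp_pos: [0.6277, 0.1628, 0.0608]
eef_rot: [[-0.001, 0.149, -0.989], [-0.0, -0.989, -0.149], [-1.0, -0.0, 0.001]]
force: [-0.1, -0.4, -0.9]
gripper_width: 0.421
```

```bash
python3 - <<'E'
from h import *
s=manip.sense(); print(s["tcp_pos"],s["gripper_width"],s["force"],s["t"])
b=capture("side"); print(find_in("salt_mid","side")[:2]); v=w2px("side",[.6287,.1618,.025])[0]; print(v)
im=b[int(v[1])-60:int(v[1])+60,int(v[0])-60:int(v[0])+60][:,:,::-1]
im=cv2.resize(im,(600,600),interpolation=2)
# model outline of salt held upright on the TCP axis, base 22 mm above the table
for z,r in((.0255,.022),(.099,.022)):
  t=np.linspace(0,6.28,40); P=np.c_[s["tcp_pos"][0]+r*np.cos(t),s["tcp_pos"][1]+r*np.sin(t),np.full(40,z)]
  q=(w2px("side",P)-[int(v[0])-60,int(v[1])-60])*5
  cv2.polylines(im,[q.astype(int).reshape(-1,1,2)],True,(0,0,255),1)
cv2.imwrite("pics/s2.png",im)
E
```

```text
[0.6277 0.1628 0.0608] 0.42127900024073456 [-0.0509 -0.3673 -0.9175] 29.05
[{'point': [0.6136, 0.1773, 0.0612], 'conf': 0.67}]
[298.0662 280.7308]
```

View pics/s2.png

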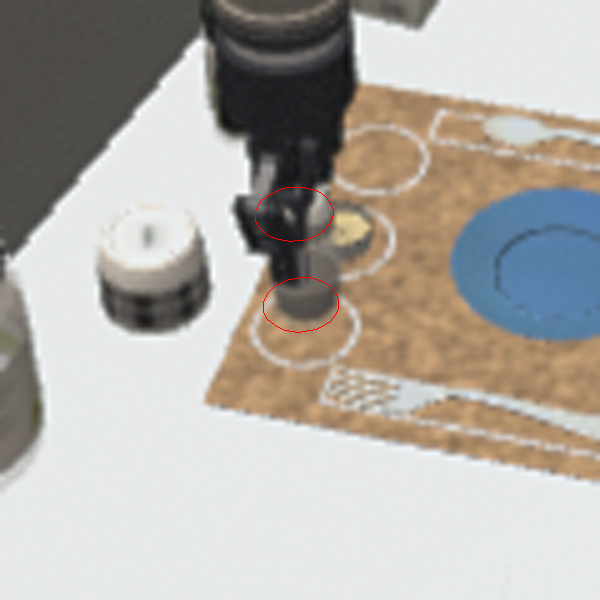

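>>> move_arm(
  steps=[
    [[3, 0, -8, 0, 0, 0, 0.7], [0, 0, -6, 0, 0, 0, 0.7], [0, 0, -5, 0, 0, 0, 0.7], [0, 0, -3, 0, 0, 0, 0.7], [0, 0, 0, 0, 0, 0, 0.7], [0, 0, 0, 0, 0, 0, 0.7]],
  ],
)

```text
t: 29.75
tcp_pos: [0.6313, 0.1622, 0.0409]
eef_rot: [[-0.0, 0.148, -0.989], [-0.001, -0.989, -0.148], [-1.0, 0.001, 0.0]]
force: [-2.9, -0.8, 9.3]
gripper_width: 0.425
```

>>> move_arm(
  steps=[
    [[0, 0, 0, 0, 0, 0, 0.55], [0, 0, 0, 0, 0, 0, 0.5], [0, 0, 0, 0, 0, 0, 0.4], [0, 0, 0, 0, 0, 0, 0.3], [0, 0, 0, 0, 0, 0, 0.2], [0, 0, 0, 0, 0, 0, 0.2], [0, 0, 20, 0, 0, 0, 0.2], [0, 0, 40, 0, 0, 0, 0.2], [0, 0, 40, 0, 0, 0, 0.2], [0, 0, 40, 0, 0, 0, 0.1], [0, 0, 40, 0, 0, 0, 0.1], [0, 0, 30, 0, 0, 0, 0.1], [0, 0, 0, 0, 0, 0, 0.1]],
  ],
)

```text
t: 31.05
tcp_pos: [0.634, 0.1635, 0.2552]
eef_rot: [[0.01, 0.148, -0.989], [0.003, -0.989, -0.148], [-1.0, -0.001, -0.01]]
force: [0.9, 0.7, 0.2]
gripper_width: 0.896
```

>>> move_arm(
  steps=[
    [[-11.5, -22.5, 0, 0, 0, 0, 0.1], [-11.5, -22.5, 0, 0, 0, 0, 0.1], [-11.5, -22.5, 0, 0, 0, 0, 0.1], [-11.5, -22.5, 0, 0, 0, 0, 0.1], [-11.5, -22.5, 0, 0, 0, 0, 0.1], [-11.5, -22.5, 0, 0, 0, 0, 0.1], [-11.5, -22.5, 0, 0, 0, 0, 0.1], [-11.5, -22.5, 0, 0, 0, 0, 0.1], [-11.5, -22.5, 0, 0, 0, 0, 0.1], [-11.5, -22.5, 0, 0, 0, 0, 0.1], [-11.5, -22.5, 0, 0, 0, 0, 0.1], [-11.5, -22.5, 0, 0, 0, 0, 0.1], [-11.5, -22.5, 0, 0, 0, 0, 0.1], [-11.5, -22.5, 0, 0, 0, 0, 0.1], [-11.5, -22.5, 0, 0, 0, 0, 0.1], [-11.5, -22.5, 0, 0, 0, 0, 0.1], [-11.5, -22.5, 0, 0, 0, 0, 0.1], [-9, -19.5, 0, 0, 0, 0, 0.1], [0, 0, 0, 0, 0, 0, 0.1], [0, 0, 0, 0, 0, 0, 0.1]],
  ],
)

```text
t: 33.05
tcp_pos: [0.4266, -0.2393, 0.2488]
eef_rot: [[-0.001, 0.147, -0.989], [0.001, -0.989, -0.147], [-1.0, -0.001, 0.0]]
force: [-0.6, 0.2, -0.0]
gripper_width: 0.902
```

```bash
python3 - <<'E'
from h import *
s=manip.sense(); print(s["tcp_pos"],s["gripper_width"],s["t"])
a=capture("top"); b=capture("side")
for n in("salt_mid","candle_mid","pepper_mid"):
  for c in("top","side"): print(n,c,[(np.array(d["point"]),round(d["conf"],2),tomat(d["point"])) for d in find_in(n,c)[:3]])
# side: mat at z 5 mm; and pepper crop with model rings on TCP axis
def rings(n,im,xy,zr,sc,o):
    for z,r in zr:
        t=np.linspace(0,6.28,40); P=np.c_[xy[0]+r*np.cos(t),xy[1]+r*np.sin(t),np.full(40,z)]
        cv2.polylines(im,[((w2px(n,P)-o)*sc).astype(int).reshape(-1,1,2)],True,(0,0,255),1)
v=w2px("side",[.427,-.24,.085])[0].astype(int)-[45,45]
i1=cv2.resize(b[v[1]:v[1]+90,v[0]:v[0]+90][:,:,::-1],(400,400),interpolation=2).copy(); rings("side",i1,(.427,-.24),[(0,.029),(.141,.0245)],400/90,v)
w=w2px("side",[.6287,.1618,.045])[0].astype(int)-[45,45]
i2=cv2.resize(b[w[1]:w[1]+90,w[0]:w[0]+90][:,:,::-1],(400,400),interpolation=2).copy(); rings("side",i2,(.6287,.1618),[(.003,.022),(.077,.022),(.093,.017)],400/90,w)
cv2.imwrite("pics/p1.png",np.hstack([i1,i2]))
E
```

```text
[ 0.4266 -0.2393  0.2488] 0.9020272287754159 33.05
salt_mid top [(array([0.626 , 0.1615, 0.0886]), 0.76, array([102.289 ,  75.1479]))]
salt_mid side [(array([0.6253, 0.1792, 0.0521]), 0.53, array([104.2243,  92.7557]))]
candle_mid top [(array([0.6437, 0.0893, 0.0089]), 0.57, array([109.0749,   1.1203]))]
candle_mid side [(array([0.6371, 0.0896, 0.011 ]), 0.46, array([102.5925,   2.3968]))]
pepper_mid top [(array([ 0.5138, -0.467 ,  0.1305]), 0.96, array([-101.9682, -529.7323])), (array([ 0.4382, -0.2259,  0.0651]), 0.7, array([-140.9394, -280.0809])), (array([ 0.5618, -0.0466,  0.0141]), 0.38, array([   7.9081, -121.1159]))]
pepper_mid side [(array([ 0.5139, -0.462 ,  0.0517]), 0.75, array([-101.1271, -524.8026])), (array([ 0.422 , -0.2256,  0.0818]), 0.64, array([-156.9154, -277.3794]))]
```

View pics/p1.png

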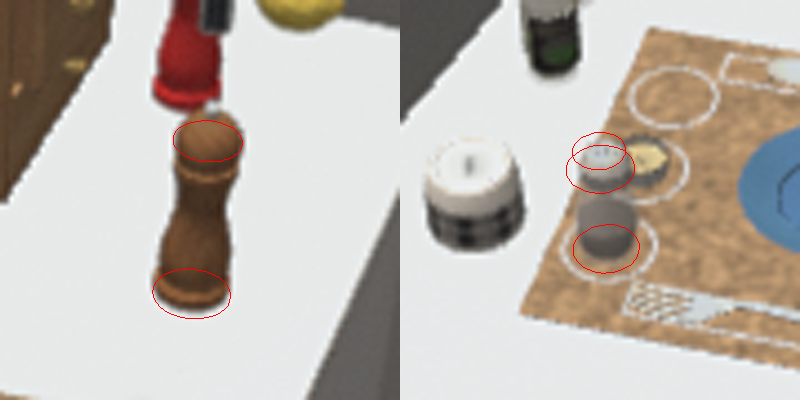

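>>> move_arm(
  steps=[
    [[0, -3, -30, 0, 0, 0, 0.05], [0, 0, -35, 0, 0, 0, 0.05], [0, 0, -30, 0, 0, 0, 0.05], [0, 0, -20, 0, 0, 0, 0.05], [0, 0, -15, 0, 0, 0, 0.05], [0, 0, 0, 0, 0, 0, 0.05], [0, 0, 0, 0, 0, 0, 0.15], [0, 0, 0, 0, 0, 0, 0.25], [0, 0, 0, 0, 0, 0, 0.32], [0, 0, 0, 0, 0, 0, 0.38], [0, 0, 0, 0, 0, 0, 0.44], [0, 0, 0, 0, 0, 0, 0.5], [0, 0, 0, 0, 0, 0, 0.6], [0, 0, 0, 0, 0, 0, 0.65], [0, 0, 0, 0, 0, 0, 0.65]],
  ],
)

```text
t: 34.95
tcp_pos: [0.4276, -0.2431, 0.1206]
eef_rot: [[0.002, 0.147, -0.989], [-0.001, -0.989, -0.147], [-1.0, 0.001, -0.001]]
force: [-1.2, 0.0, 6.6]
gripper_width: 0.531
```

>>> move_arm(
  steps=[
    [[0, 0, 5, 0, 0, 0, 0.7], [0, 0, 15, 0, 0, 0, 0.7], [0, 0, 20, 0, 0, 0, 0.7], [0, 0, 20, 0, 0, 0, 0.7], [0, 0, 20, 0, 0, 0, 0.7], [0, 0, 0, 0, 0, 0, 0.7], [0, 0, 0, 0, 0, 0, 0.7], [0, 0, 0, 0, 0, 0, 0.7]],
  ],
)

```text
t: 35.75
tcp_pos: [0.4257, -0.2423, 0.1978]
eef_rot: [[-0.003, 0.148, -0.989], [0.001, -0.989, -0.148], [-1.0, -0.002, 0.002]]
force: [0.4, 0.5, -3.0]
gripper_width: 0.532
```

```bash
python3 - <<'E'
from h import *
s=manip.sense(); print(s["tcp_pos"],s["gripper_width"],s["force"],s["t"])
a=capture("side"); print([(np.array(d["point"]),round(d["conf"],2)) for d in find_in("pepper_mid","side")[:3]])
E
```

```text
[ 0.4257 -0.2423  0.1978] 0.5321868922414156 [ 0.3574  0.5414 -3.0329] 35.75
[(array([ 0.4227, -0.224 ,  0.1398]), 0.65), (array([ 0.519 , -0.4601,  0.0778]), 0.5)]
```

>>> move_arm(
  steps=[
    [[8, 9, 0, 0, 0, 0, 0.7], [13, 15, 0, 0, 0, 0, 0.7], [13, 15, 0, 0, 0, 0, 0.7], [13, 15, 0, 0, 0, 0, 0.7], [13, 15, 0, 0, 0, 0, 0.7], [13, 15, 0, 0, 0, 0, 0.7], [13, 15, 0, 0, 0, 0, 0.7], [13, 15, 0, 0, 0, 0, 0.7], [13, 15, 0, 0, 0, 0, 0.7], [13, 15, 0, 0, 0, 0, 0.7], [13, 15, 0, 0, 0, 0, 0.7], [13, 15, 0, 0, 0, 0, 0.7], [13, 15, 0, 0, 0, 0, 0.7], [13, 15, 0, 0, 0, 0, 0.7], [13, 15, 0, 0, 0, 0, 0.7], [13, 15, 0, 0, 0, 0, 0.7], [13, 14, 0, 0, 0, 0, 0.7], [8, 8, 0, 0, 0, 0, 0.7], [0, 0, 0, 0, 0, 0, 0.7], [0, 0, 0, 0, 0, 0, 0.7]],
  ],
)

```text
t: 37.85
tcp_pos: [0.6503, 0.0129, 0.1988]
eef_rot: [[-0.001, 0.148, -0.989], [-0.001, -0.989, -0.148], [-1.0, 0.001, 0.002]]
force: [-0.3, -0.8, -1.2]
gripper_width: 0.535
```

>>> move_arm(
  steps=[
    [[0, 0, -15, 0, 0, 0, 0.7], [0, 0, -20, 0, 0, 0, 0.7], [0, 0, -15, 0, 0, 0, 0.7], [0, 0, -10, 0, 0, 0, 0.7], [0, 0, 0, 0, 0, 0, 0.7], [0, 0, 0, 0, 0, 0, 0.7], [0, 0, 0, 0, 0, 0, 0.7]],
  ],
)

```text
t: 38.55
tcp_pos: [0.6517, 0.0133, 0.1404]
eef_rot: [[0.002, 0.148, -0.989], [0.0, -0.989, -0.148], [-1.0, 0.0, -0.002]]
force: [0.2, -0.8, -1.7]
gripper_width: 0.533
```

```bash
python3 - <<'E'
from h import *
s=manip.sense(); print(s["tcp_pos"],s["gripper_width"],s["force"],s["t"])
b=capture("side")
print([(np.array(d["point"]),round(d["conf"],2)) for d in find_in("pepper_mid","side")[:3]])
v=w2px("side",[.651,.0134,.085])[0].astype(int)-[50,50]
im=cv2.resize(b[v[1]:v[1]+100,v[0]:v[0]+100][:,:,::-1],(600,600),interpolation=2).copy()
h=s["tcp_pos"][2]-.1197
for z,r in((h,.029),(h+.141,.0245)):
    t=np.linspace(0,6.28,40); P=np.c_[s["tcp_pos"][0]+r*np.cos(t),s["tcp_pos"][1]+r*np.sin(t),np.full(40,z)]
    cv2.polylines(im,[((w2px("side",P)-v)*6).astype(int).reshape(-1,1,2)],True,(0,0,255),1)
cv2.imwrite("pics/p2.png",im)
E
```

```text
[0.6517 0.0133 0.1404] 0.5332556357474569 [ 0.2179 -0.7671 -1.7097] 38.55
[(array([0.6411, 0.0313, 0.0828]), 0.87), (array([ 0.5082, -0.4648,  0.0724]), 0.69)]
```

View pics/p2.png

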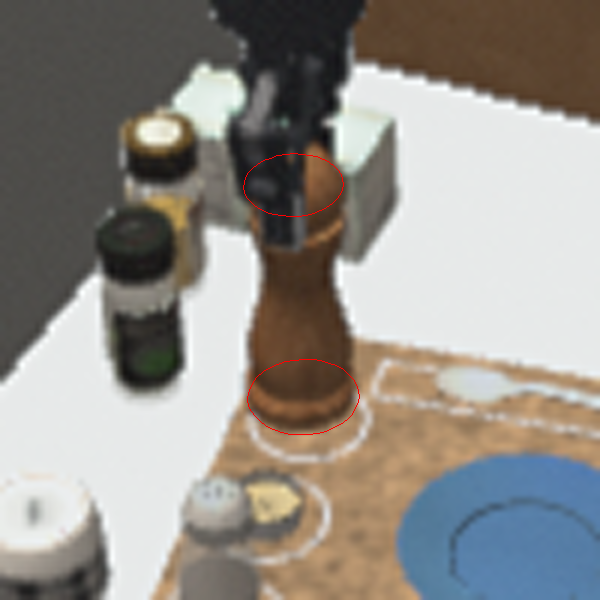

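>>> move_arm(
  steps=[
    [[0, 0, -7, 0, 0, 0, 0.7], [0, 0, -5, 0, 0, 0, 0.7], [0, 0, -4, 0, 0, 0, 0.7], [0, 0, -1.5, 0, 0, 0, 0.7], [0, 0, 0, 0, 0, 0, 0.7], [0, 0, 0, 0, 0, 0, 0.7]],
  ],
)

```text
t: 39.25
tcp_pos: [0.652, 0.0135, 0.1239]
eef_rot: [[0.003, 0.148, -0.989], [0.0, -0.989, -0.148], [-1.0, 0.0, -0.003]]
force: [-1.7, 0.4, 5.6]
gripper_width: 0.531
```

Contact felt (the force went from -1.7 to +5.6 N). Releasing.

>>> move_arm(
  steps=[
    [[0, 0, 0, 0, 0, 0, 0.45], [0, 0, 0, 0, 0, 0, 0.4], [0, 0, 0, 0, 0, 0, 0.3], [0, 0, 0, 0, 0, 0, 0.2], [0, 0, 0, 0, 0, 0, 0.1], [0, 0, 0, 0, 0, 0, 0.05], [0, 0, 0, 0, 0, 0, 0.05], [0, 0, 15, 0, 0, 0, 0.05], [0, 0, 30, 0, 0, 0, 0.05], [0, 0, 40, 0, 0, 0, 0.05], [0, 0, 30, 0, 0, 0, 0.05], [-20, -20, 10, 0, 0, 0, 0.05], [-25, -25, 0, 0, 0, 0, 0.05], [-25, -25, 0, 0, 0, 0, 0.05], [-25, -25, 0, 0, 0, 0, 0.05], [-25, -25, 0, 0, 0, 0, 0.05], [-25, -25, 0, 0, 0, 0, 0.05], [-25, -25, 0, 0, 0, 0, 0.05], [-25, -25, 0, 0, 0, 0, 0.05], [0, 0, 0, 0, 0, 0, 0.05]],
  ],
)

```text
t: 41.25
tcp_pos: [0.4524, -0.1863, 0.248]
eef_rot: [[-0.001, 0.14, -0.99], [-0.003, -0.99, -0.14], [-1.0, 0.003, 0.001]]
force: [-0.2, 0.4, 0.8]
gripper_width: 0.95
```

>>> move_arm(
  steps=[
    [[0, -30, 0, 0, 0, 0, 0.05], [0, -30, 0, 0, 0, 0, 0.05], [0, -30, 0, 0, 0, 0, 0.05], [0, -30, 0, 0, 0, 0, 0.05], [0, -30, 0, 0, 0, 0, 0.05], [0, 0, 0, 0, 0, 0, 0.05], [0, 0, 0, 0, 0, 0, 0.05], [0, 0, 0, 0, 0, 0, 0.05]],
  ],
)

```text
t: 42.05
tcp_pos: [0.4567, -0.3301, 0.2473]
eef_rot: [[0.001, 0.15, -0.989], [0.001, -0.989, -0.15], [-1.0, -0.0, -0.001]]
force: [0.7, 0.3, 1.0]
gripper_width: 0.952
```

```bash
python3 - <<'E'
from h import *
s=manip.sense(); print(s["tcp_pos"],s["force"],s["dq"],s["t"])
a=capture("top"); b=capture("side")
for n in("salt_mid","candle_mid","pepper_mid","fork_mid","spoon_mid","cup","jar"):
  for c in("top","side"): print(n,c,[(np.array(d["point"]),round(d["conf"],2),tomat(d["point"])) for d in find_in(n,c)[:2]])
t=ortho("top",a,.36,.74,-.12,.27,.01,1.); i1=cv2.resize(t[:,:,::-1],(400,390))
v=w2px("side",[.58,.08,.05])[0].astype(int)-[65,63]
i2=cv2.resize(b[v[1]:v[1]+126,v[0]:v[0]+130][:,:,::-1],(400,390),interpolation=2)
cv2.imwrite("pics/f.png",np.hstack([i1,i2]))
E
```

```text
[ 0.4567 -0.3301  0.2473] [0.7252 0.2761 1.0401] [-0.3207 -0.2858 -0.0795  0.4923  0.1901 -0.193   0.1512] 42.05
salt_mid top [(array([0.6223, 0.1598, 0.0851]), 0.45, array([98.3776, 74.016 ]))]
salt_mid side [(array([0.6216, 0.1785, 0.0549]), 0.87, array([100.4614,  92.6127]))]
candle_mid top [(array([0.6414, 0.0864, 0.0108]), 0.59, array([106.3698,  -1.4061]))]
candle_mid side [(array([0.6359, 0.0865, 0.0115]), 0.41, array([100.9456,  -0.4907]))]
pepper_mid top [(array([0.6426, 0.0206, 0.1504]), 0.56, array([ 97.7886, -66.6552])), (array([ 0.5236, -0.4611,  0.0644]), 0.49, array([ -91.4009, -525.3525]))]
pepper_mid side [(array([0.643 , 0.0317, 0.0831]), 0.69, array([ 99.8319, -55.7376])), (array([ 0.5075, -0.4656,  0.065 ]), 0.58, array([-107.9906, -527.4126]))]
fork_mid top [(array([0.5252, 0.5714, 0.007 ]), 0.86, array([ 63.4552, 495.4699])), (array([0.5057, 0.1831, 0.0109]), 0.55, array([-13.4716, 114.367 ]))]
fork_mid side [(array([0.5246, 0.5727, 0.0058]), 0.68, array([ 63.0549, 496.8446])), (array([0.4988, 0.1817, 0.0104]), 0.58, array([-20.5029, 114.0068]))]
spoon_mid top [(array([ 0.559 , -0.0437,  0.008 ]), 0.52, array([   5.5696, -117.8324]))]
spoon_mid side [(array([ 0.5554, -0.0419,  0.0092]), 0.7, array([   2.2767, -115.5179]))]
cup top [(array([0.6979, 0.1709, 0.038 ]), 0.51, array([174.7878,  73.7703]))]
cup side []
jar top []
jar side [(array([0.7348, 0.0301, 0.0676]), 0.78, array([190.3773, -70.9475])), (array([0.5081, 0.0879, 0.0035]), 0.6, array([-25.2305,  19.8656]))]
```

View pics/f.png

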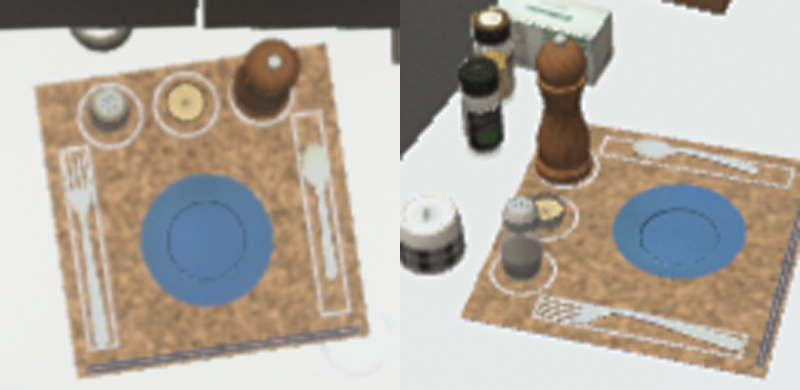

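```bash
python3 -c "
from h import *
print(manip.sign_off())"
```

```text
the job is handed in; nothing more can be done
None
```

The mat is set and the job is handed in at about 43 s of the 131 s. The hand-in itself reports no verdict. The order was spoon, candle, fork, salt and pepper; the red mill and the yellow fork were left alone.

The last check used both cameras with the arm clear. Positions are in the mat frame, in mm:

| Thing | Measured | Target |
|---|---|---|
| Candle | about (104, -1) | (105, 0) |
| Salt | about (104, 73) from its top, upright | (105, 75) |
| Pepper | about (105, -72) from its knob, upright | (105, -75) |
| Fork | about (-17, 114), tines away | (-20, 115) |
| Teaspoon | about (-19, -117), bowl away | (-20, -115) |

- **Teaspoon:** its figure comes from its two ends in an earlier picture. In the last picture it still lay in the strip.
- **Cup and jar:** each was found by one camera only. The cup was within about 2 mm of its start and the jar within about 5 mm, about what the network's error allows.
- **Disagreements:** the networks put the spoon's middle about 20 mm nearer the bowl, and the shakers 5 to 20 mm off. They report the visible surface, so I went by the picture there.

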